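Tip two nail crates, push the stamped one to the dispatch line

TASK

Two empty slope-fronted wooden crates that look alike stand on the bench; one has a blue ring stamp on its underside. With the fingertips, tip each crate forward over its low front edge, towards the robot, so that it lies on its open mouth with its underside showing, and only when both lie so push the stamped one sideways, still lying as it is, to the yellow dispatch line until the line runs under its middle. Leave the plain crate lying where it tipped, never pick a crate up off the bench, and leave the nail box, jar and hammer alone.

Things in the scene. Friction and masses are not known exactly. Their poses are not given: they have to be found in the camera images.
- crate_1: One of two outwardly identical wooden crates: base 80 mm (own x) by 140 (own y), back wall (far side, own +x) 150 tall, front (near the robot) 30, sides sloping between them, 0.21 to 0.39 kg, empty. Origin at the centre of its underside, z up when upright. Starts upright, own +x within 0.3 rad of world +x; one crate stands on the robot's left, one on its right, either way round.
- crate_2: The other crate, same make and axes. A crate pushed towards the robot high on its back wall (best rising along the wall's arc) pivots on its near bottom edge; past about 47 degrees it falls by itself and rolls on over its low front to lie mouth down, turned 122 degrees in all: 83 mm high, underside facing away from the robot and 32 degrees upward. Low pushes slide it.
- crate_1_mid (a point): Middle of crate_1's bulk: 55 mm from the centre of its underside along own +z; about 21 mm above the bench when it lies tipped, with the centre of mass some 10 mm from it, level, towards the underside.
- crate_2_mid (a point): Centre of crate_2's volume, likewise.
- crate_1_edge (a point): Middle of crate_1's near bottom edge, about which it tips: 40 mm from the origin along own -x.
- crate_2_edge (a point): Middle of crate_2's near bottom edge, likewise.
- stamp (a point): Centre of the ink stamp, a blue ring 68 mm across with a blue dot in it, on the underside of the stamped crate (at that crate's own origin). The other crate's underside is bare wood.
- line: The dispatch line: a flat yellow painted stripe on the bench, 30 mm wide and 280 mm long, with no height to speak of. Origin at its centre; own x runs along the stripe (roughly away from the robot), own y across it. It lies between the crates.
- nailbox: Bystander: blue open box with nails, 80 x 70 x 45 mm, origin under its centre. Not to be moved.
- jar: Bystander: jar with a red cap, 52 mm across, 80 mm tall, origin under its centre. Not to be moved.
- hammer: Bystander: hammer with a blue handle, 260 mm long, lying across the bench beyond the crates. Not to be moved.
Not all that is in view belongs to the job. What is shaped like the crate_2 but pink or turquoise is not meant. What is shaped like the crate_1 but black is not meant.

How it is judged:
By the outcome, as a careful person would: the job done as asked, in the order asked, and still so for the second after the job is handed in, with the robot touching nothing.
It also fails if it takes over 72 s, if anything falls off the work surface, if the arm or the gripper's body presses on something with over 40 N, if the wrist force passes 120 N, or if a joint passes its speed limit or range.

ROBOT

A 7-joint arm with a two-finger parallel gripper is mounted at the origin on the work surface. World frame = base frame: x ahead of the robot, y to its left, z up, the work surface at z = 0. Lengths are in m, angles in rad, forces in N, time in s.
With the tool pointing down it reaches from about 0.425 to 0.875 m from the base axis. Payload 4.7 kg.
Tool frame: the origin (TCP) lies midway between the tips of the shut fingers; the grasp point (between the pads) lies 19 mm behind it; z points along the fingers, y is the direction in which the jaws open and shut (so a half turn about z gives the same grasp; the last joint's range is limited). The gripper opens to 87 mm and grips with 3 to 60 N. Pads are 19 mm wide; open, the fingers measure 117 mm over their backs; the gripper's body (75 mm by 190 mm) begins 51 mm behind the grasp point.
Start: joints at [1.259, 0.321, -0.07, 1.45, 0.023, 1.371, -0.057], TCP at [0.208, -0.616, 0.195] pointing down, gripper open.
Joint ranges: [-2.86, 2.86], [-0.3, 2.09], [-1.38, 1.24], [0.06, 2.45], [-1.56, 4.7], [0.09, 2.05], [-2.69, 2.69]. Speed limits (rad/s): [2.57, 2.57, 3.14, 3.14, 3.14, 3.14, 3.14].

INTERFACE

Orientations are given as a rotation vector (axis times angle).
In Python, from bench import get_state, eyes, job gives the robot as it stands. The module is installed in compiled form; this text tells all that it offers.
- The arm moves only by the shell command python3 -m jog 'ROWS' [FORCE]. ROWS is JSON, a list that holds one entry, the list of rows, each a list of 5 numbers: the opening, from 0 (shut) to 1 (fully open), then the shift along the tool's x, y, z in units of 40 mm (1.0 is 40 mm), then the turn about the tool's z in units of 5 degrees (1.0 is 5 degrees). In form: [[[jaw, dx, dy, dz, turn], ...]]. A call has 1 to 10 rows; each row shifts and turns the commanded pose from where the row before left it, along the tool's axes as they then stand; what a row does not reach is not made up. A row lasts 1/8 s, in which the tool goes at most 62.5 mm and 10.7 degrees, less where a joint would pass 70% of its speed; a pose out of reach is approached as far as the arm can. A call is refused whole if a number of a shift passes 1 or a number of a turn 1, either way. A call with a gripper value outside its range is refused whole. The fingers move at their own pace and stop on an object; FORCE is the grip in N (left out, the last holds). Time passes only in rows, so rows that do not move let the fingers close. It gives the time, the measured TCP pose, the force and the opening at its end, in the units of the state.
- get_state(): the state, without advancing time (a new reading comes with each control period).
- eyes.get_image(name): name is "scene" or "top"; returns (picture, depth): 384x512x3 uint8, red, green, blue; 384x512 float32, m along the optical axis (not along the pixel's ray), 0 where there is no reading.
- eyes.camera_params(name): a dict with "camera_matrix" (3x3 intrinsics, pixels), "k1" (the pictures are not rectified: a ray, as slopes to the right and down, at radius r is drawn at 1 + k1 r^2 times it, then the intrinsics apply), "pose" (4x4, takes a point from camera to world coordinates). Camera axes: x right, y down, z forward; pixel columns grow to the right and rows downward; lengths in m; the calibration is good to about 2 mm. A picture is of the moment at which its call begins. camera_params takes no time and is no camera call.
- job.close_job(): hands the job in, once; it reports no verdict.
The state is a dict: "time": time; "joint_positions": joint angles; "qd": joint speeds; "joint_torque": joint torques, N m; "position": TCP position; "tool_rot": TCP orientation; "ft_force": force on the tool from outside, world axes, zero at the start; "torque": the same for the moment, N m; "grip_width": opening from 0.0 (shut) to 1.0 (fully open).
Only numpy, scipy, OpenCV 4.12 (cv2) and the standard library are available. Lean on these libraries where they do the work, as an engineer would, in place of code of your own. Each camera call takes 0.05 s, during which the arm holds its last target. There are 200 camera calls.

## Working session

There is one attempt and no reset: what is moved stays moved. The work goes in short steps, Python scripts to look and compute and a shell command to move; the robot and the scene stay as the last step left them, time stands still between calls to the robot, and variables do not carry over. Pictures are saved under pics/ and viewed, about 8 in all and at most 12, crops included, and the job is handed in when it is done.

```bash
mkdir -p pics
python3 - <<'E'
from bench import get_state, eyes
import cv2, numpy as np
s=get_state()
for k in("time","position","tool_rot","ft_force","grip_width"):print(k,np.round(s[k],3))
ims=[]
for n in("scene","top"):
    p,d=eyes.get_image(n);np.savez(f"pics/{n}0.npz",p=p,d=d)
    c=eyes.camera_params(n);print(n,np.round(c["camera_matrix"],1).tolist(),c["k1"],np.round(c["pose"],3).tolist())
    cv2.imwrite(f"pics/{n}0.png",cv2.resize(p[:,:,::-1],None,fx=1.5,fy=1.5))
E
```

```text
time 0.0
position [ 0.208 -0.615  0.194]
tool_rot [-3.098e+00 -5.090e-01  1.000e-03]
ft_force [-0.191  0.007  0.206]
grip_width 1.001
scene [[382.2, 0.0, 254.9], [0.0, 382.2, 197.0], [0.0, 0.0, 1.0]] 0.010587631168233868 [[-0.484, 0.587, -0.649, 1.237], [0.875, 0.339, -0.346, 0.325], [0.018, -0.735, -0.678, 0.704], [0.0, 0.0, 0.0, 1.0]]
top [[375.9, 0.0, 256.3], [0.0, 375.9, 191.8], [0.0, 0.0, 1.0]] -0.1148945479165171 [[0.128, -0.97, 0.209, 0.396], [-0.992, -0.126, 0.021, -0.032], [0.006, -0.21, -0.978, 1.134], [0.0, 0.0, 0.0, 1.0]]
```

View pics/scene0.png

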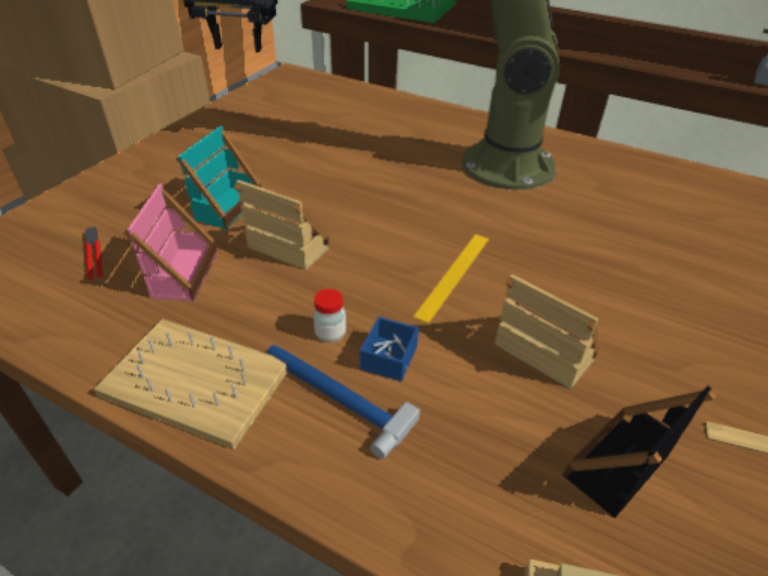

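View pics/top0.png

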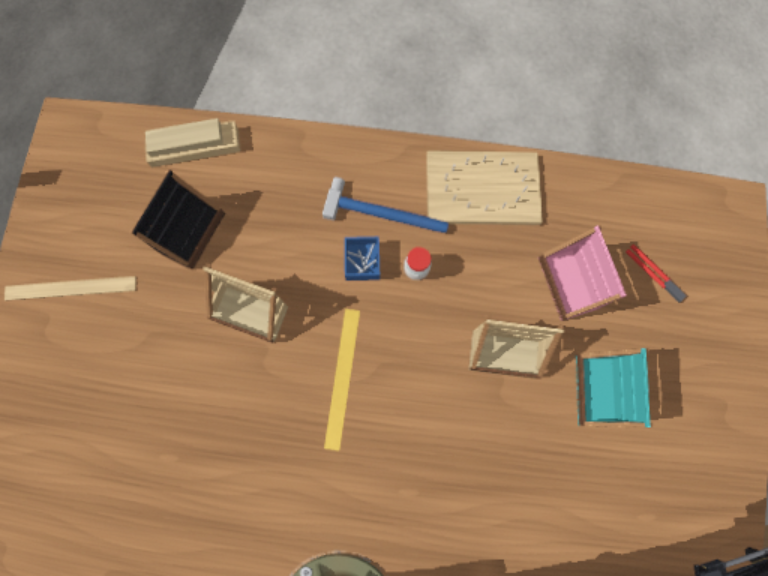

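The scene view shows the plain-wood crates at about (275,225) and (550,330), with the line at (455,275). In the top view the left crate is at (245,305), the right one at (515,348) and the line at (342,380). The nail box (362,258) and jar (418,263) stand beyond the line.

```bash
cat > h.py <<'E'
import numpy as np, cv2
from bench import eyes
def world(name,d):
    "world xyz per pixel from depth"
    c=eyes.camera_params(name);K=np.array(c["camera_matrix"]);T=np.array(c["pose"])
    v,u=np.mgrid[:384,:512].astype(float)
    x=(u-K[0,2])/K[0,0];y=(v-K[1,2])/K[1,1];a,b=x.copy(),y.copy()
    for _ in range(8):
        f=1+c["k1"]*(a*a+b*b);a,b=x/f,y/f
    P=np.stack([a*d,b*d,d],-1)@T[:3,:3].T+T[:3,3];P[d==0]=np.nan
    return P
def snap(name,tag):
    p,d=eyes.get_image(name);cv2.imwrite(f"pics/{name}{tag}.png",cv2.resize(p[:,:,::-1],None,fx=1.5,fy=1.5));return p,world(name,d)
E
python3 - <<'E'
from h import *
R={}
for n in("scene","top"):
    z=np.load(f"pics/{n}0.npz");R[n]=(z["p"],world(n,z["d"]))
p,W=R["top"]
b=W[...,2][300:350,150:210];print("bench z",np.nanmedian(b))
hsv=cv2.cvtColor(p,cv2.COLOR_RGB2HSV)
m=(cv2.inRange(hsv,(22,120,120),(34,255,255))>0)&(abs(W[...,2])<.02);m[:, :200]=0;m[:,250:]=0
q=W[m][:,:2].astype(np.float32);print("line",m.sum(),cv2.minAreaRect(q))
for nm,c,r in(("L",(.5,.2),.11),("R",(.45,-.2),.11)):
  pass
rois={"L":{"top":(130,170,205,240),"scene":(320,180,405,262)},"R":{"top":(308,205,380,258),"scene":(155,115,225,180)}}
for k in rois:
  allp=[]
  for n in("top","scene"):
    a,b,c,d=rois[k][n];Q=R[n][1][b:d,a:c].reshape(-1,3);Q=Q[np.isfinite(Q[:,2])&(Q[:,2]>.008)]
    print(k,n,len(Q),Q.min(0).round(3),Q.max(0).round(3))
    H=Q[Q[:,2]>.135]
    if len(H)>4: 
        print("  high",len(H),cv2.minAreaRect(H[:,:2].astype(np.float32)),H.mean(0).round(3))
    if n=="scene": 
        B=Q[(Q[:,2]>.01)&(Q[:,2]<.15)]
        # back face: fit plane robustly
        s=B
        for _ in range(12):
            cc=s.mean(0);nrm=np.linalg.svd(s-cc,full_matrices=False)[2][2];e=(B-cc)@nrm;s=B[abs(e)<max(.004,np.percentile(abs(e),50))]
        nrm*=np.sign(nrm[0]);print("  plane",cc.round(3),nrm.round(3),"yaw",np.arctan2(nrm[1],nrm[0]).round(3),len(s),"y-ext along",np.percentile((s-cc)@np.array([-nrm[1],nrm[0],0]),[0,2,98,100]).round(3))
    if n=="top":
        print("  foot",cv2.minAreaRect(Q[:,:2].astype(np.float32)))
for nm,(a,b,c,d) in {"nail":(228,156,256,188),"jar":(266,162,292,188)}.items():
    Q=R["top"][1][b:d,a:c].reshape(-1,3);Q=Q[Q[:,2]>.03];print(nm,Q.min(0).round(3),Q.max(0).round(3))
E
```

```text
bench z -0.00010969631891222242
line 920 ((0.4457228183746338, 0.053232528269290924), (0.029899360612034798, 0.27952051162719727), 89.50930786132812)
L top 1400 [0.497 0.183 0.008] [0.655 0.39  0.155]
  high 175 ((0.5881527066230774, 0.2528410851955414), (0.14023981988430023, 0.02020665444433689), 78.02237701416016) [0.587 0.252 0.148]
  foot ((0.568013608455658, 0.2972570061683655), (0.22782965004444122, 0.1041540652513504), 70.32767486572266)
L scene 2956 [0.5   0.183 0.008] [0.61  0.339 0.151]
  high 437 ((0.5885879993438721, 0.2530532479286194), (0.14092817902565002, 0.016606111079454422), 78.72532653808594) [0.589 0.256 0.144]
  plane [0.589 0.256 0.084] [ 0.979 -0.202  0.002] yaw -0.204 2538 y-ext along [-0.074 -0.07   0.065  0.068]
R top 1524 [ 0.493 -0.389  0.008] [ 0.64  -0.197  0.154]
  high 185 ((0.5731719732284546, -0.26654577255249023), (0.13814964890480042, 0.018200881779193878), 89.8812255859375) [ 0.57  -0.266  0.147]
  foot ((0.5667189955711365, -0.29303908348083496), (0.19182725250720978, 0.14787939190864563), 89.6903305053711)
R scene 2200 [ 0.408 -0.496  0.008] [ 0.58  -0.194  0.152]
  high 265 ((0.5723766684532166, -0.2664693593978882), (0.13979634642601013, 0.01589232310652733), 89.95665740966797) [ 0.571 -0.263  0.144]
  plane [ 0.571 -0.264  0.083] [ 1.    -0.008  0.003] yaw -0.008 1493 y-ext along [-0.075 -0.07   0.066  0.069]
nail [0.645 0.007 0.03 ] [0.735 0.083 0.052]
jar [ 0.663 -0.094  0.033] [ 0.712 -0.042  0.086]
```

```bash
python3 -m jog '[[[1,0,0,-0.25,1],[1,0,0,-0.25,1],[1,0,0,-0.25,1],[1,0,0,-0.25,0.84],[1,0.8,-0.7,0,0],[1,0.8,-0.7,0,0],[1,0.8,-0.7,0,0],[1,0.8,-0.7,0,0],[1,0.8,-0.7,0,0],[1,0.8,-0.7,0,0]]]'
```

```text
time: 1.35
position: [0.4023, -0.4484, 0.2349]
tool_rot: [-3.141, 0.015, 0.001]
ft_force: [0.4, 0.5, -1.0]
grip_width: 1.0
```

```bash
python3 -m jog '[[[1,0.8,-0.7,0,0],[1,0.8,-0.7,0,0],[1,0.8,-0.7,0,0],[1,0.8,-0.7,0,0],[1,0.8,-0.7,0,0],[1,0.8,-0.7,0,0],[1,0.3,-0.33,0,0],[1,0,0,0,0]]]'
```

```text
time: 2.35
position: [0.6073, -0.2693, 0.2348]
tool_rot: [-3.141, 0.011, 0.002]
ft_force: [1.3, 0.4, -0.1]
grip_width: 1.0
```

```bash
python3 -m jog '[[[1,0,0,0.7,0],[1,0,0,0.7,0],[1,0,0,0.7,0],[1,0,0,0.6,0],[1,-0.25,0,0,0],[1,-0.25,0,0,0],[1,0,0,0,0]]]'
```

```text
time: 3.22
position: [0.5867, -0.2716, 0.1293]
tool_rot: [3.139, -0.017, 0.003]
ft_force: [-0.6, -0.4, 0.9]
grip_width: 0.996
```

```bash
python3 -m jog '[[[1,-0.15,0,0,0],[1,-0.29,0,-0.16,0],[1,-0.3,0,-0.14,0],[1,-0.31,0,-0.11,0],[1,-0.32,0,-0.08,0],[1,0,0,0,0]]]'
python3 - <<'E'
from h import *
snap("scene","1")
E
```

```text
time: 3.98
position: [0.5316, -0.2702, 0.1475]
tool_rot: [3.141, -0.016, 0.001]
ft_force: [-0.6, 0.1, -0.0]
grip_width: 0.994
```

View pics/scene1.png

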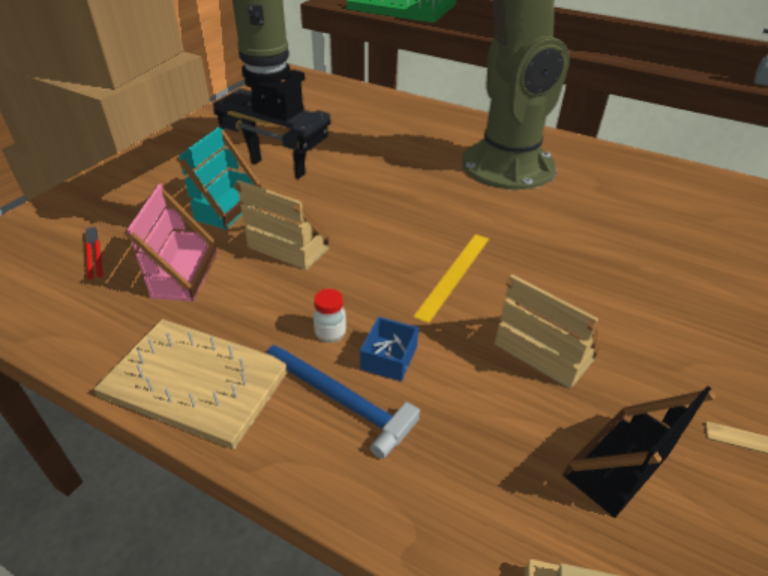

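The hand appears at about (270,150), robot-side of the untouched right crate, which disagrees with the reported TCP. I'll check by projecting the TCP and taking a second picture.

```bash
cat >> h.py <<'E'
def proj(name,P):
    c=eyes.camera_params(name);K=np.array(c["camera_matrix"]);T=np.array(c["pose"])
    q=T[:3,:3].T@(np.array(P)-T[:3,3]);q=q[:2]/q[2];q*=1+c["k1"]*(q@q)
    return (K[:2,:2]@q+K[:2,2])*1.5
E
python3 - <<'E'
from h import *
from bench import get_state
s=get_state();print(s["time"],s["position"],s["joint_positions"],s["tool_rot"])
for P in(s["position"],(.4023,-.4484,.2349),(.208,-.615,.195),(.571,-.266,.15)): print(P,proj("scene",P),proj("top",P))
p,W=snap("scene","2");p2,W2=snap("top","2")
print(get_state()["time"])
for n,pp,w in(("scene",p,W),("top",p2,W2)):
    Q=w[(w[...,2]>.16)&(pp.max(-1)<70)&(w[...,0]<1)&(w[...,0]>.1)];print(n,len(Q),np.nanmedian(Q,0) if len(Q) else 0)
cv2.imwrite("pics/both2.png",np.hstack([cv2.imread("pics/scene2.png")[:330,:400],cv2.imread("pics/top2.png")[200:530,368:]]))
E
```

```text
4.025 [ 0.53214447 -0.26990928  0.14723953] [ 0.69071099  0.25186077 -0.3119878   1.64582986  0.08090858  1.25589219
 -1.21783308] [ 3.14097992e+00 -1.56195552e-02  7.53476407e-04]
[ 0.53214447 -0.26990928  0.14723953] [278.15205563 181.54643736] [524.33994509 347.33515197]
(0.4023, -0.4484, 0.2349) [239.27070202  87.60143812] [639.64322112 434.88546632]
(0.208, -0.615, 0.195) [239.25579012  59.62575807] [713.59450254 559.73030811]
(0.571, -0.266, 0.15) [266.52372814 190.86583886] [524.30226322 325.23910362]
4.125
scene 3520 [ 0.55609541 -0.24849784  0.29755163]
top 820 [ 0.53329439 -0.22453442  0.34481353]
```

View pics/both2.png

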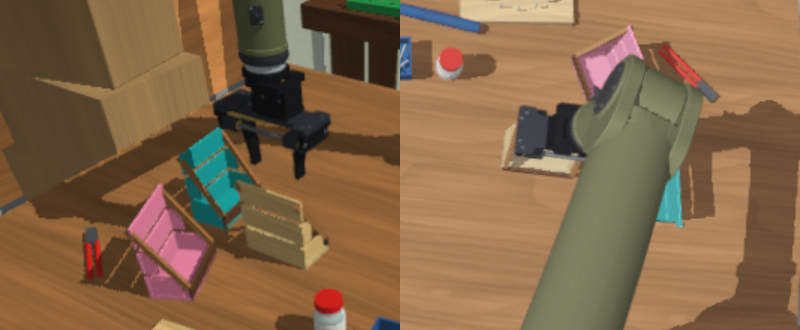

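The hand really is where it reports, but the open fingertips show at (255,160) and (298,178), higher than the TCP projection (278,181). The open jaw must draw its tips back, so they passed over the rim and the crate is untouched. I'll measure the tips.

```bash
python3 - <<'E'
from h import *
p,W=snap("scene","3")
m=(p.max(-1)<60)&(W[...,2]>.1)&(abs(W[...,0]-.53)<.08)&(abs(W[...,1]+.27)<.13)
Q=W[m]
for s in(Q[Q[:,1]<-.27],Q[Q[:,1]>-.27]):
    t=s[s[:,2]<s[:,2].min()+.012];print(len(s),s[:,2].min(),t.min(0).round(3),t.max(0).round(3))
E
python3 -m jog '[[[1,0,0,-0.6,0],[1,0,0,-0.6,0],[0.4,1,0,0,0],[0.4,1,0,0,0],[0.4,0.1,0,0,0],[0.4,0,0,0,0],[0.4,0,0,0,0]]]' 20
```

```text
1050 0.17389587433270182 [ 0.519 -0.32   0.174] [ 0.543 -0.31   0.186]
2284 0.17500554326954487 [ 0.521 -0.22   0.175] [ 0.545 -0.216  0.185]
time: 5.05
position: [0.6155, -0.2709, 0.195]
tool_rot: [3.141, -0.016, -0.001]
ft_force: [0.5, 0.4, 0.8]
grip_width: 0.515
```

```bash
python3 -m jog '[[[0.4,0,0,0,0],[0.4,0,0,0,0]]]'
python3 - <<'E'
from h import *
p,W=snap("scene","4")
m=(p.max(-1)<60)&(W[...,2]>.1)&(abs(W[...,0]-.61)<.08)&(abs(W[...,1]+.27)<.13)
Q=W[m]
for s in(Q[Q[:,1]<-.27],Q[Q[:,1]>-.27]):
    t=s[s[:,2]<s[:,2].min()+.012];print(len(s),s[:,2].min(),t.min(0).round(3),t.max(0).round(3))
E
```

```text
time: 5.3
position: [0.6161, -0.2708, 0.1954]
tool_rot: [3.141, -0.015, 0.001]
ft_force: [0.3, -0.4, -0.6]
grip_width: 0.414
1256 0.22171836361491026 [ 0.606 -0.296  0.222] [ 0.626 -0.287  0.234]
2731 0.2225237047006134 [ 0.605 -0.251  0.223] [ 0.627 -0.242  0.234]
```

Run:
```python
from h import *
from bench import get_state
im=cv2.imread("pics/scene4.png")
u,v=proj("scene",get_state()["position"]);print(u,v)
cv2.circle(im,(int(u),int(v)),2,(0,0,255),-1)
cv2.imwrite("pics/c4.png",cv2.resize(im[60:240,170:370],None,fx=3,fy=3))
```

```text
244.2987073094518 179.3596602444119
```

View pics/c4.png

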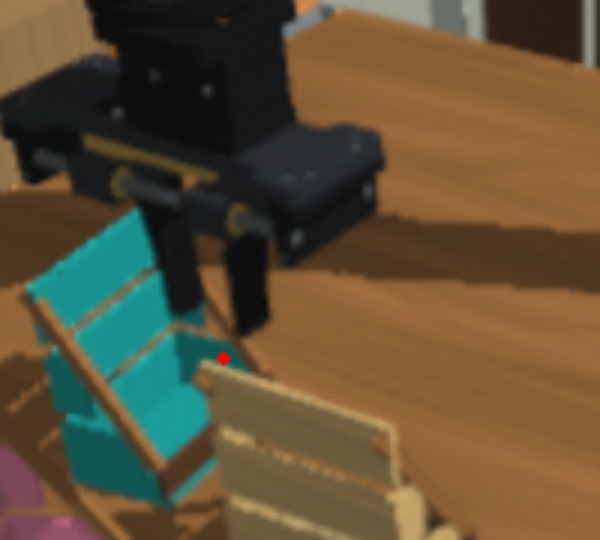

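The real fingertips sit about 26 mm above the reported TCP, in the picture (dot at (223,358), tips about (218,318)) and in the depth image. I'll add that offset and go in lower.

```bash
python3 -m jog '[[[0.7,0,0,0.6,0],[0.7,0,0,0.6,0],[0.7,0,0,0.6,0],[0.7,0,0,0.6,0],[0.7,-0.35,0,0,0],[0.7,-0.35,0,0,0],[0.7,0,0,0,0]]]'
python3 - <<'E'
from h import *
p,W=snap("scene","5")
m=(p.max(-1)<60)&(W[...,2]>.06)&(abs(W[...,0]-.59)<.08)&(abs(W[...,1]+.27)<.15)
Q=W[m]
for s in(Q[Q[:,1]<-.27],Q[Q[:,1]>-.27]):
    t=s[s[:,2]<s[:,2].min()+.012];print(len(s),s[:,2].min(),t.min(0).round(3),t.max(0).round(3))
print(np.histogram(Q[:,2],bins=np.arange(.08,.3,.01)))
E
```

```text
time: 6.22
position: [0.5878, -0.2713, 0.1007]
tool_rot: [3.14, -0.017, 0.002]
ft_force: [0.2, 0.3, -0.9]
grip_width: 0.699
1224 0.11468209880028157 [ 0.57  -0.316  0.115] [ 0.57  -0.316  0.115]
2633 0.11307002765002228 [ 0.571 -0.247  0.113] [ 0.571 -0.247  0.113]
(array([  0,   0,   0,   2,   5,  51,  49,  47,  46,  55,  30,  30, 144,
       245, 173, 447, 385, 133, 136, 117,  78]), array([0.08, 0.09, 0.1 , 0.11, 0.12, 0.13, 0.14, 0.15, 0.16, 0.17, 0.18,
       0.19, 0.2 , 0.21, 0.22, 0.23, 0.24, 0.25, 0.26, 0.27, 0.28, 0.29]))
```

```bash
python3 -m jog '[[[0.7,-0.15,0,0,0],[0.7,-0.29,0,-0.16,0],[0.7,-0.3,0,-0.14,0],[0.7,-0.31,0,-0.11,0],[0.7,-0.32,0,-0.08,0],[0.7,0,0,0,0]]]'
python3 - <<'E'
from h import *
p,W=snap("scene","6")
Q=W[115:190,150:230].reshape(-1,3);Q=Q[(abs(Q[:,1]+.27)<.075)&(Q[:,2]>.01)&(p[115:190,150:230].reshape(-1,3).max(-1)>90)]
for lo,hi in((.02,.05),(.05,.08),(.08,.11),(.11,.14),(.14,.17),(.17,.2)):
    s=Q[(Q[:,2]>lo)&(Q[:,2]<hi)];print(lo,len(s),np.percentile(s[:,0],[10,50,90]).round(3) if len(s) else "")
E
```

```text
time: 7.02
position: [0.5326, -0.2703, 0.119]
tool_rot: [3.141, -0.017, 0.0]
ft_force: [0.6, 0.3, 0.0]
grip_width: 0.699
0.02 491 [0.501 0.559 0.565]
0.05 465 [0.519 0.551 0.556]
0.08 527 [0.52  0.539 0.544]
0.11 386 [0.517 0.527 0.534]
0.14 229 [0.513 0.519 0.523]
0.17 0
```

```bash
python3 -m jog '[[[0.7,-0.32,0,-0.07,0],[0.7,-0.33,0,-0.05,0],[0.7,-0.33,0,-0.03,0],[0.7,-0.33,0,0,0],[0.7,-0.33,0,0,0],[0.7,-0.33,0,0,0],[0.7,0,0,0,0]]]'
python3 - <<'E'
from h import *
p,W=snap("scene","7")
Q=W[90:190,150:260].reshape(-1,3);Q=Q[(abs(Q[:,1]+.27)<.075)&(Q[:,2]>.01)&(p[90:190,150:260].reshape(-1,3).max(-1)>90)]
for lo,hi in((.02,.05),(.05,.08),(.08,.11),(.11,.14),(.14,.17),(.17,.2)):
    s=Q[(Q[:,2]>lo)&(Q[:,2]<hi)];print(lo,len(s),np.percentile(s[:,0],[10,50,90]).round(3) if len(s) else "")
E
```

```text
time: 7.95
position: [0.4537, -0.2693, 0.1246]
tool_rot: [3.141, -0.017, -0.001]
ft_force: [0.7, -0.1, 0.4]
grip_width: 0.698
0.02 192 [0.468 0.505 0.518]
0.05 548 [0.466 0.521 0.529]
0.08 804 [0.461 0.481 0.507]
0.11 635 [0.417 0.435 0.457]
0.14 101 [0.404 0.408 0.418]
0.17 8 [0.462 0.463 0.464]
```

```bash
python3 -m jog '[[[0.7,-0.33,0,0.02,0],[0.7,-0.33,0,0.02,0],[0.7,-0.2,0,0,0],[0.7,0,0,0,0],[0.7,0,0,0,0],[0.7,0.3,0,-0.5,0],[0.7,0.3,0,-1,0],[0.7,0,0,-1,0],[0.7,0,0,-0.5,0]]]'
python3 - <<'E'
from h import *
snap("scene","8");snap("top","8")
a=cv2.imread("pics/scene8.png");b=cv2.imread("pics/top8.png")
cv2.imwrite("pics/both8.png",np.hstack([a[90:390,150:550],b[230:530,300:700]]))
E
```

```text
time: 9.12
position: [0.446, -0.269, 0.2455]
tool_rot: [3.14, -0.013, 0.005]
ft_force: [-0.3, -0.3, 0.4]
grip_width: 0.701
```

View pics/both8.png

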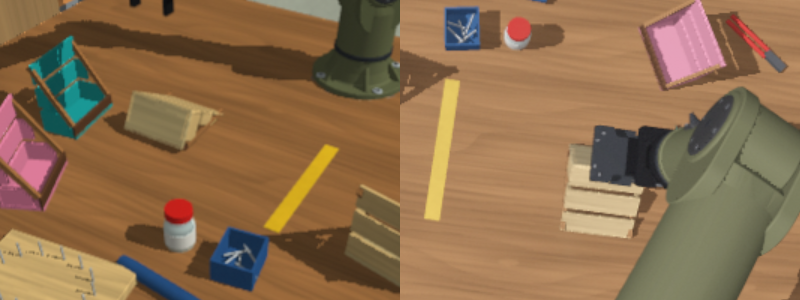

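The right crate now lies mouth down (scene crop about (165,118)) and its underside is bare wood, so it is the plain one. Next I check the clearance behind the left crate, since the black one stands close.

Run:
```python
from h import *
y=-.203;ex=np.array([np.cos(y),np.sin(y)]);ey=np.array([-ex[1],ex[0]]);c=np.array([.589,.253])
for n,(a,b,cc,d) in(("top",(80,105,160,185)),("scene",(370,250,480,350))):
    z=np.load(f"pics/{n}0.npz");p,W=z["p"],world(n,z["d"])
    m=np.zeros((384,512),bool);m[b:d,a:cc]=1;m&=(W[...,2]>.01)&(((p.max(-1)<75))|(W[...,2]>.1))
    Q=W[m];l=np.c_[(Q[:,:2]-c)@ex,(Q[:,:2]-c)@ey,Q[:,2]]
    for lo,hi in((0.01,.05),(.05,.1),(.1,.14),(.14,.2)):
        s=l[(l[:,2]>lo)&(l[:,2]<hi)&(l[:,0]>.01)]
        if len(s): i=s[:,0].argmin();j=s[:,1].argmin();print(n,lo,len(s),"min-ahead",s[i].round(3),"min-lat",s[j].round(3),s.max(0).round(3))
```

```text
top 0.01 647 min-ahead [0.01  0.182 0.027] min-lat [0.136 0.13  0.012] [0.15  0.226 0.05 ]
top 0.05 347 min-ahead [0.013 0.194 0.05 ] min-lat [0.018 0.181 0.08 ] [0.149 0.226 0.1  ]
top 0.1 346 min-ahead [0.013 0.196 0.103] min-lat [0.148 0.175 0.1  ] [0.153 0.228 0.14 ]
top 0.14 189 min-ahead [0.016 0.221 0.143] min-lat [0.145 0.2   0.142] [0.155 0.236 0.155]
scene 0.01 1186 min-ahead [0.01  0.152 0.034] min-lat [0.143 0.132 0.015] [0.154 0.227 0.05 ]
scene 0.05 737 min-ahead [0.011 0.164 0.052] min-lat [0.145 0.145 0.05 ] [0.154 0.227 0.1  ]
scene 0.1 405 min-ahead [0.013 0.21  0.121] min-lat [0.149 0.179 0.102] [0.155 0.235 0.14 ]
scene 0.14 310 min-ahead [0.015 0.225 0.148] min-lat [0.153 0.204 0.14 ] [0.155 0.234 0.151]
```

```bash
python3 -m jog '[[[0.7,0,0,0,1],[0.7,0,0,0,1],[0.7,0,0,0,0.24],[0.7,0.12,-0.9,0,0],[0.7,0.12,-0.9,0,0],[0.7,0.12,-0.9,0,0],[0.7,0.12,-0.9,0,0],[0.7,0.12,-0.9,0,0],[0.7,0.12,-0.9,0,0],[0.7,0.12,-0.9,0,0]]]'
```

```text
time: 10.48
position: [0.5287, -0.0277, 0.2422]
tool_rot: [-3.125, 0.319, 0.001]
ft_force: [0.4, 0.5, -0.7]
grip_width: 0.698
```

```bash
python3 -m jog '[[[0.7,0.12,-0.9,0,0],[0.7,0.12,-0.9,0,0],[0.7,0.12,-0.9,0,0],[0.7,0.12,-0.9,0,0],[0.7,0.12,-0.9,0,0],[0.7,0.12,-0.9,0,0],[0.7,0.12,-0.9,0,0],[0.7,0.08,-0.9,0,0],[0.7,0,0,0,0]]]'
python3 - <<'E'
from h import *
from bench import get_state
from scipy.spatial.transform import Rotation as Ro
s=get_state();X=Ro.from_rotvec(s["tool_rot"]).as_matrix();print(X.round(3),"yaw",np.arctan2(X[1,0],X[0,0]))
d=np.array([.624,.246,.100])-s["position"];print("units",(X.T@d/.04).round(2))
E
```

```text
time: 11.6
position: [0.6219, 0.2496, 0.2413]
tool_rot: [-3.124, 0.311, 0.005]
ft_force: [0.6, -0.2, 0.7]
grip_width: 0.699
[[ 0.98  -0.197 -0.003]
 [-0.197 -0.98   0.002]
 [-0.003 -0.002 -1.   ]] yaw -0.19824854944415649
units [0.08 0.08 3.53]
```

Down 141 mm, then approach to just behind the wall (stand-off 34 mm → ~7 mm gap).

```bash
python3 -m jog '[[[0.7,0,0,0.9,0],[0.7,0,0,0.9,0],[0.7,0,0,0.9,0],[0.7,0,0,0.83,0],[0.7,-0.25,0,0,0],[0.7,-0.25,0,0,0],[0.7,0,0,0,0]]]'; python3 -m jog '[[[0.7,-0.15,0,0,0],[0.7,-0.29,0,-0.16,0],[0.7,-0.3,0,-0.14,0],[0.7,-0.31,0,-0.11,0],[0.7,-0.32,0,-0.08,0],[0.7,0,0,0,0]]]'
python3 - <<'E'
from h import *
p,W=snap("scene","9")
y=-.2;ex=np.array([np.cos(y),np.sin(y)]);ey=np.array([-ex[1],ex[0]]);c=np.array([.589,.253])
Q=W.reshape(-1,3);l=np.c_[(Q[:,:2]-c)@ex,(Q[:,:2]-c)@ey,Q[:,2]]
l=l[(abs(l[:,1])<.07)&(l[:,2]>.01)&(abs(l[:,0])<.15)&(p.reshape(-1,3).max(-1)>90)]
for lo,hi in((.02,.05),(.05,.08),(.08,.11),(.11,.14),(.14,.17),(.17,.2)):
    s=l[(l[:,2]>lo)&(l[:,2]<hi)];print(lo,len(s),np.percentile(s[:,0],[10,50,90]).round(3) if len(s) else "")
E
```

```text
time: 12.48
position: [0.6035, 0.2509, 0.104]
tool_rot: [-3.124, 0.318, -0.004]
ft_force: [-0.0, -0.4, 0.7]
grip_width: 0.697
time: 13.22
position: [0.5488, 0.2616, 0.1218]
tool_rot: [3.125, -0.318, 0.001]
ft_force: [1.2, -0.0, -0.4]
grip_width: 0.697
0.02 587 [-0.015 -0.011 -0.007]
0.05 649 [-0.026 -0.02  -0.016]
0.08 799 [-0.038 -0.033 -0.028]
0.11 647 [-0.051 -0.046 -0.039]
0.14 677 [-0.062 -0.056 -0.051]
0.17 15 [-0.057 -0.05  -0.03 ]
```

```bash
python3 -m jog '[[[0.7,-0.32,0,-0.07,0],[0.7,-0.33,0,-0.05,0],[0.7,-0.33,0,-0.03,0],[0.7,-0.33,0,0,0],[0.7,-0.33,0,0,0],[0.7,-0.33,0,0,0],[0.7,-0.33,0,0.02,0],[0.7,-0.33,0,0.02,0],[0.7,-0.2,0,0,0],[0.7,0,0,0,0]]]'; python3 -m jog '[[[0.7,0,0,0,0],[0.7,0.3,0,-0.5,0],[0.7,0.3,0,-1,0],[0.7,1,-0.5,-1,0],[0.7,1,-0.5,0,0],[0.7,1,-0.5,0,0],[0.7,0,0,0,0]]]';  python3 - <<'E'
from h import *
snap("scene","10");snap("top","10")
a=cv2.imread("pics/scene10.png");b=cv2.imread("pics/top10.png")
cv2.imwrite("pics/both10.png",np.hstack([a[150:450,350:750],b[200:500,150:550]]))
E
```

```text
time: 14.52
position: [0.4387, 0.284, 0.1258]
tool_rot: [3.125, -0.32, 0.001]
ft_force: [-0.5, -0.2, -0.5]
grip_width: 0.699
time: 15.4
position: [0.5951, 0.3121, 0.2228]
tool_rot: [3.124, -0.327, -0.005]
ft_force: [-0.7, -1.4, -0.6]
grip_width: 0.7
```

View pics/both10.png

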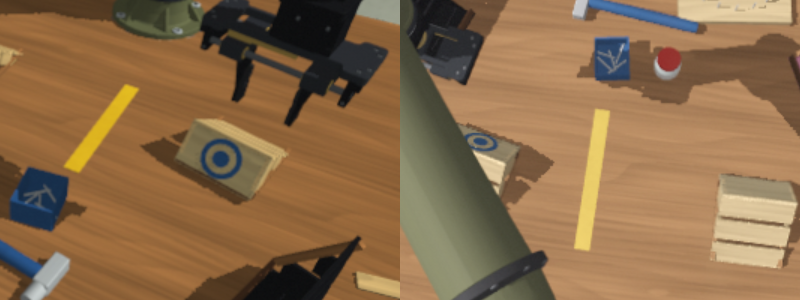

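The left crate lies mouth down, and its stamp shows at about (221,157) in the left crop. I'll measure its pose.

```bash
cat > m.py <<'E'
from h import *
def stamped(tag):
    p,W=snap("scene",tag)
    hsv=cv2.cvtColor(p,cv2.COLOR_RGB2HSV)
    wood=(W[...,2]>.025)&(W[...,2]<.1)&(W[...,0]<.56)&(W[...,0]>.3)&(W[...,1]>-.1)&(W[...,1]<.42)
    blue=(cv2.inRange(hsv,(95,70,40),(125,255,255))>0)&wood
    S=W[blue];c=(S.min(0)+S.max(0))/2
    r=W[wood&(np.linalg.norm(W-c,axis=-1)<.036)]
    cc=r.mean(0);n=np.linalg.svd(r-cc,full_matrices=False)[2][2];n*=np.sign(n[2])
    yaw=np.arctan2(n[1],n[0]);ex=np.array([np.cos(yaw),np.sin(yaw),0])
    C=r.mean(0)  # stamp centre on the underside
    q=np.array([n@ex,n[2]])
    mid=c-.055*n
    print("stamp",c.round(4),S.mean(0).round(4),len(S),"n",n.round(3),"yaw",yaw.round(3),"mid",mid.round(4))
    Q=W[wood&(p.max(-1)>60)&(np.linalg.norm(W-c,axis=-1)<.11)];l=np.c_[(Q-c)@ex,(Q-c)@np.array([-ex[1],ex[0],0])]
    print("lateral ext",np.percentile(l[:,1],[.5,99.5]).round(3))
    return c,n,yaw,mid
E
python3 - <<'E'
from m import *
stamped("11")
p,W=snap("top","11")
Q=W[(W[...,2]>.03)&(W[...,2]<.095)&(abs(W[...,0]-.41)<.15)&(abs(W[...,1]+.27)<.12)&(p.max(-1)>110)]
print("R",len(Q),cv2.minAreaRect(Q[:,:2].astype(np.float32)))
E
```

```text
stamp [0.4815 0.2757 0.0515] [0.4806 0.2764 0.051 ] 283 n [ 0.824 -0.181  0.537] yaw -0.217 mid [0.4361 0.2857 0.022 ]
lateral ext [-0.069  0.071]
R 1934 ((0.41523370146751404, -0.26498156785964966), (0.1420479416847229, 0.1246594786643982), 89.67354583740234)
```

```bash
python3 - <<'E'
from bench import get_state
import numpy as np
s=get_state();print(s["time"],np.round(s["joint_positions"],3))
E
python3 -m jog '[[[0.5,0,0,0,-1],[0.5,0,0,0,-1]]]'
python3 - <<'E'
from bench import get_state
import numpy as np
s=get_state();print(np.round(s["joint_positions"],3))
E
```

```text
15.6 [-0.012  0.439 -0.724  1.33   0.287  1.477 -2.49 ]
time: 15.85
position: [0.5914, 0.3133, 0.2269]
tool_rot: [3.141, -0.042, 0.003]
ft_force: [-0.0, 0.5, 0.1]
grip_width: 0.556
[ 0.007  0.445 -0.754  1.33   0.302  1.48  -2.322]
```

```bash
python3 -m jog '[[[0.5,0,0,0,-1],[0.5,0,0,0,-1],[0.5,0,0,0,-1],[0.5,0,0,0,-1],[0.5,0,0,0,-1],[0.5,0,0,0,-1],[0.5,0,0,0,-1],[0.5,0,0,0,-1],[0.5,0,0,0,-1],[0.5,0,0,0,-1]]]';python3 -m jog '[[[0.5,0,0,0,-1],[0.5,0,0,0,-1],[0.5,0,0,0,-1],[0.5,0,0,0,-1],[0.5,0,0,0,-1],[0.5,0,0,0,-0.8],[0.5,0,0,0,0]]]'
cat > g.py <<'E'
import sys,numpy as np
from bench import get_state
from scipy.spatial.transform import Rotation as Ro
s=get_state();X=Ro.from_rotvec(s["tool_rot"]).as_matrix();yw=np.arctan2(X[1,0],X[0,0])
d=np.array([float(a) for a in sys.argv[1:4]])-s["position"];print("yaw",yw.round(3),"pos",np.round(s["position"],4),"units",(X.T@d/.04).round(2),"q",np.round(s["joint_positions"],2))
E
python3 g.py .469 .387 .226
```

```text
time: 17.1
position: [0.5915, 0.3132, 0.2269]
tool_rot: [2.863, 1.289, 0.002]
ft_force: [0.7, -0.3, -0.1]
grip_width: 0.498
time: 17.98
position: [0.5916, 0.3132, 0.2266]
tool_rot: [2.453, 1.96, 0.001]
ft_force: [0.1, 1.0, 0.4]
grip_width: 0.502
yaw 1.349 pos [0.5916 0.3132 0.2266] units [ 1.12 -3.4   0.01] q [ 0.15  0.53 -1.    1.32  0.44  1.52 -1.03]
```

```bash
python3 -m jog '[[[0.5,0.28,-0.85,0,0],[0.5,0.28,-0.85,0,0],[0.5,0.28,-0.85,0,0],[0.5,0.28,-0.85,0,0],[0.5,0,0,1,0],[0.5,0,0,1,0],[0.5,0,0,1,0],[0.5,0,0,1,0],[0.5,0,0,0.7,0],[0.5,0,0,0,0]]]'; python3 g.py .469 .387 .010
python3 - <<'E'
from h import *
snap("scene","12");snap("top","12")
a=cv2.imread("pics/scene12.png");b=cv2.imread("pics/top12.png")
cv2.imwrite("pics/both12.png",np.hstack([a[150:450,350:750],b[200:500,100:500]]))
E
```

```text
time: 19.23
position: [0.4681, 0.3853, 0.0361]
tool_rot: [2.454, 1.96, -0.006]
ft_force: [-0.2, -0.3, 0.6]
grip_width: 0.503
yaw 1.348 pos [0.4681 0.3853 0.0361] units [0.05 0.01 0.65] q [ 0.03  0.56 -0.98  1.71  0.5   1.15 -1.31]
```

View pics/both12.png

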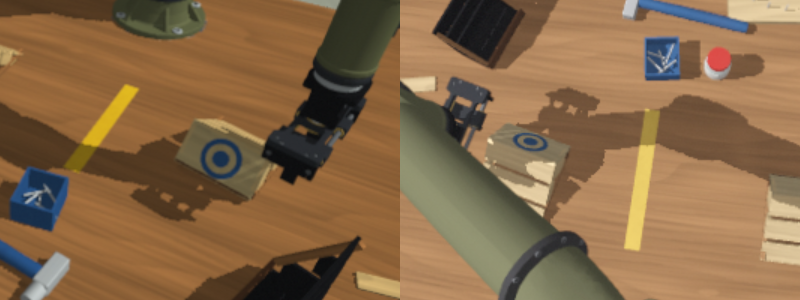

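The fingers stand beside the crate's left side, clear of it, and the crate is undisturbed. I lower and push.

```bash
python3 -m jog '[[[0.5,0,0,0.35,0],[0.5,0,0,0.3,0],[0.5,-0.3,0,0,0],[0.5,-0.25,0,0,0],[0.5,-0.2,0.04,0,0],[0.5,-0.29,0.07,0,0],[0.5,-0.29,0.07,0,0],[0.5,-0.29,0.07,0,0],[0.5,0,0,0,0]]]'; python3 g.py .469 .387 .010; python3 -c "
from m import *
stamped('13')"
```

```text
time: 20.45
position: [0.4655, 0.3195, 0.0116]
tool_rot: [2.455, 1.958, -0.002]
ft_force: [-0.5, -0.2, -0.0]
grip_width: 0.506
yaw 1.347 pos [0.4655 0.3195 0.0116] units [ 1.67 -0.29  0.04] q [ 0.17  0.5  -0.99  1.84  0.48  1.07 -1.24]
stamp [0.4815 0.2332 0.0515] [0.4805 0.2338 0.0512] 272 n [ 0.82  -0.183  0.543] yaw -0.22 mid [0.4365 0.2433 0.0216]
lateral ext [-0.07   0.089]
```

```bash
python3 -m jog '[[[0.5,-0.29,0.066,0,0],[0.5,-0.29,0.066,0,0],[0.5,-0.29,0.066,0,0],[0.5,-0.29,0.066,0,0],[0.5,-0.29,0.066,0,0],[0.5,-0.29,0.066,0,0],[0.5,-0.29,0.066,0,0],[0.5,0,0,0,0]]]'; python3 g.py .4655 .1295 .010; python3 -c "
from m import *
stamped('14')"
```

```text
time: 21.5
position: [0.4654, 0.2359, 0.0114]
tool_rot: [2.455, 1.958, -0.003]
ft_force: [0.1, -0.1, -0.4]
grip_width: 0.503
yaw 1.347 pos [0.4654 0.2359 0.0114] units [-2.59  0.59  0.04] q [ 0.38  0.41 -1.04  1.94  0.42  1.03 -1.07]
stamp [0.481  0.1494 0.0518] [0.4812 0.147  0.0493] 208 n [ 0.824 -0.205  0.529] yaw -0.244 mid [0.4357 0.1607 0.0227]
lateral ext [-0.07  0.09]
```

```bash
python3 -m jog '[[[0.5,-0.29,0.066,0,0],[0.5,-0.29,0.066,0,0],[0.5,-0.29,0.066,0,0],[0.5,-0.29,0.066,0,0],[0.5,-0.29,0.066,0,0],[0.5,-0.29,0.066,0,0],[0.5,-0.29,0.066,0,0],[0.5,-0.29,0.066,0,0],[0.5,0,0,0,0]]]'; python3 g.py .4655 .1295 .010; python3 -c "
from m import *
stamped('15')"
```

```text
time: 22.68
position: [0.4654, 0.1412, 0.0116]
tool_rot: [2.455, 1.958, -0.002]
ft_force: [-0.5, -1.1, -1.5]
grip_width: 0.5
yaw 1.347 pos [0.4654 0.1412 0.0116] units [-0.28  0.07  0.04] q [ 0.62  0.33 -1.07  2.02  0.35  0.99 -0.85]
stamp [0.4813 0.0548 0.0511] [0.4824 0.0517 0.0477] 170 n [ 0.827 -0.212  0.521] yaw -0.251 mid [0.4358 0.0665 0.0225]
lateral ext [-0.071  0.09 ]
```

```bash
python3 -m jog '[[[0.5,-0.15,0.034,0,0],[0.5,-0.14,0.032,0,0],[0.5,0,0,0,0],[0.5,0.4,0,0,0],[0.5,0.8,0,-0.2,0],[0.5,0.9,0,-0.9,0],[0.5,0.9,0,-0.9,0],[0.5,0.9,0,-0.9,0],[0.5,0.9,0,-0.9,0],[0.5,0,0,0,0]]]'; python3 g.py .6 .45 .2; python3 -c "
from m import *
stamped('16')"
```

```text
time: 23.98
position: [0.508, 0.3229, 0.1666]
tool_rot: [-2.449, -1.966, -0.009]
ft_force: [-0.1, 0.5, -0.0]
grip_width: 0.5
yaw 1.353 pos [0.508  0.3229 0.1666] units [ 3.6   1.56 -0.81] q [ 0.24  0.42 -1.08  1.59  0.38  1.35 -1.11]
stamp [0.4812 0.0457 0.0512] [0.4811 0.0465 0.0515] 204 n [ 0.818 -0.206  0.537] yaw -0.246 mid [0.4362 0.057  0.0217]
lateral ext [-0.071  0.069]
```

```bash
python3 -m jog '[[[0.5,0.9,0.35,-0.2,0],[0.5,0.9,0.35,-0.2,0],[0.5,0.9,0.35,-0.2,0],[0.5,0.9,0.35,-0.2,0],[0.5,0,0,0,0],[0.5,0,0,0,0]]]'
python3 - <<'E'
from m import *
c,n,yaw,mid=stamped('17')
p,W=snap("top","17")
hsv=cv2.cvtColor(p,cv2.COLOR_RGB2HSV)
m=(cv2.inRange(hsv,(22,120,120),(34,255,255))>0)&(abs(W[...,2])<.02);m[:, :200]=0;m[:,250:]=0
q=W[m];
for lo in(.3,.34,.5,.54): 
    s=q[(q[:,0]>lo)&(q[:,0]<lo+.04)]
    if len(s)>8: print("line at",lo,len(s),((s[:,1].min()+s[:,1].max())/2).round(4))
Q=W[(W[...,2]>.03)&(W[...,2]<.095)&(abs(W[...,0]-.41)<.15)&(abs(W[...,1]+.27)<.12)&(p.max(-1)>110)]
print("R",len(Q),cv2.minAreaRect(Q[:,:2].astype(np.float32)))
Q=W[(W[...,2]>.012)&(W[...,2]<.095)&(abs(W[...,0]-.42)<.13)&(abs(W[...,1]-.055)<.11)&(p.max(-1)>110)]
print("S",len(Q),cv2.minAreaRect(Q[:,:2].astype(np.float32)))
for nm,(a,b,cc,d) in {"nail":(228,156,256,188),"jar":(266,162,292,188)}.items():
    B=W[b:d,a:cc].reshape(-1,3);B=B[B[:,2]>.03];print(nm,B.min(0).round(3),B.max(0).round(3))
a=cv2.imread("pics/scene17.png");b=cv2.imread("pics/top17.png")
cv2.imwrite("pics/both17.png",cv2.resize(np.hstack([a,b]),(800,300)))
E
```

```text
time: 24.78
position: [0.5937, 0.4446, 0.1941]
tool_rot: [2.453, 1.96, -0.005]
ft_force: [-0.1, -0.9, 0.2]
grip_width: 0.501
stamp [0.4809 0.0457 0.0511] [0.4809 0.0463 0.0516] 202 n [ 0.823 -0.194  0.534] yaw -0.231 mid [0.4356 0.0563 0.0218]
lateral ext [-0.07  0.07]
line at 0.5 96 0.0526
line at 0.54 127 0.052
R 1934 ((0.4141087532043457, -0.26540496945381165), (0.14204992353916168, 0.12698115408420563), 89.51118469238281)
S 2395 ((0.4228028953075409, 0.05939670652151108), (0.14135928452014923, 0.1676679253578186), 76.41941833496094)
nail [0.645 0.008 0.03 ] [0.734 0.084 0.051]
jar [ 0.663 -0.094  0.031] [ 0.713 -0.042  0.086]
```

View pics/both17.png

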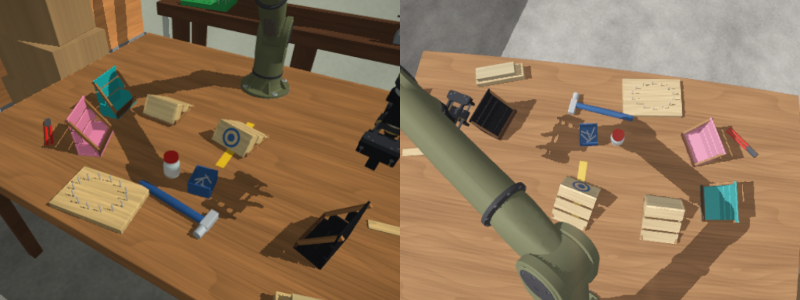

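The final view shows both crates mouth down, the stamped one at about (232,138) left and (577,203) right, straddling the line. The nail box, jar and hammer are unmoved. The crate's middle is at y 0.056 against the line's 0.053, so I hand in.

```bash
python3 -c "
from bench import job; print(job.close_job())"
```

```text
the job is handed in; nothing more can be done
None
```

I tipped both crates forward onto their mouths, then pushed the stamped one, which had stood on the left, sideways onto the yellow line. The plain crate on the right was left where it fell. I handed in at about 25 s of robot time.

**Last checks**
- **Stamped crate:** its middle is about 3 mm off the line's centre (y 0.056 against 0.053). It still lies mouth down, yawed about -0.22 rad, nearly the yaw it had before the push.
- **Plain crate:** it lies within about 1 mm of where it was measured before the push, which is within noise.
- **Bystanders:** the nail box and jar measure the same as at the start. I checked the hammer only by eye, and it looks unmoved.
- **Forces:** readings at the end of each move were all under about 2 N, and I did not record peaks within moves. The arm ended clear of everything.

**What disagreed**
- **Fingertip height:** the cameras showed the real fingertips about 26 mm higher than the reported tool position. My first pass at the right crate therefore went over its rim without touching it. I added the offset and the second try worked.
- **Yaw estimates:** the stamped crate's yaw readings varied between -0.22 and -0.25 rad across views, partly when the hand hid some of the stamp.

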